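# Lock off the fume damper with the slotted disc and bar

### The arm

A 6-joint arm with a two-finger parallel gripper is mounted at the origin on the work surface. World frame = base frame: x ahead of the robot, y to its left, z up, the work surface at z = 0. Lengths are in m, angles in rad, forces in N, time in s.
With the tool pointing down it reaches from about 0.4 to 0.825 m from the base axis. Payload 7 kg.
Tool frame: the origin (TCP) lies on the centre line of the jaws, within the pads' length; the fingertips stand 22 mm ahead of it and the grasp point (between the pads) lies 3 mm ahead of it (arm.tcp_to_tips is the distance from the TCP to the fingertips, in m); z points along the fingers, y is the line along which they close (so a half turn about z gives the same grasp; the last joint's range is limited). The gripper opens to 88 mm and grips with 3 to 60 N. Pads are 19 mm wide; open, the fingers measure 130 mm over their backs; the gripper's body (78 mm by 193 mm) begins 47 mm behind the grasp point.
Start: joints at [1.529, 0.359, 0.012, 0, -1.224, -0.288], TCP at [0.219, 0.639, 0.249] pointing down, gripper open.
Joint ranges: [-3.07, 3.07], [-1.43, 2.12], [-1.02, 1.25], [-3.03, 1.67], [-3.05, -0], [-3.03, 3.03]. Speed limits (rad/s): [2.39, 2.39, 3.01, 3.14, 3.14, 3.14].

### API

Orientations are given as [roll, pitch, yaw] about the fixed x, y, z axes, in that order (R = Rz(yaw) Ry(pitch) Rx(roll)).
In Python, from station import arm gives the robot as it stands.
- The arm moves only by the tool jog_arm, never from a script. Its argument "targets" is a list of rows, each an object of numbers: "dx", "dy", "dz": the shift along the tool's x, y, z in mm; "rx", "ry", "rz": the turn, a rotation vector about the tool's x, y, z in rad; "gripper": the closure, from 0 (fully open) to 1 (shut). In form: [{"dx": .., "dy": .., "dz": .., "rx": .., "ry": .., "rz": .., "gripper": ..}, ...]. A call has exactly 8 rows; each row is the pose to reach, as a shift and turn from the pose commanded when the call began, along the tool's axes at that moment; what a row does not reach only later rows make up. A row lasts 1/12 s, in which the tool goes at most 41.7 mm and 7.16 degrees, less where a joint would pass 70% of its speed; a pose out of reach is approached as far as the arm can. A call with a gripper value outside its range is refused whole. The fingers move at their own pace and stop on an object; "force" is the grip in N (left out, the last holds). Time passes only in rows, so rows that repeat a pose let the fingers close, or fill a call up. It gives the time, the measured TCP pose, the force, the opening and the grip force at its end, in the units of the state.
- arm.get_state(): the state, without advancing time (a new reading comes with each control period).
- arm.grab_frame(name): name is "scene" or "top"; returns a dict with "frame" (420x560x3 uint8, red, green, blue), "z_map" (420x560 float32, m along the optical axis (not along the pixel's ray), 0 where there is no reading), "fx", "fy", "cx", "cy" (pixels), "distortion" ([k1, k2, p1, p2, k3] as OpenCV has them; the pictures are not rectified), "view" (4x4, takes a point from world to camera coordinates). Camera axes: x right, y down, z forward; pixel columns grow to the right and rows downward; lengths in m; the calibration is good to about 2 mm. A picture is of the moment at which its call begins.
- arm.job_done(): hands the job in; it is judged then, once.
The state is a dict: "t": time; "q": joint angles; "qd": joint speeds; "joint_efforts": joint torques, N m; "eef_pos": TCP position; "ee_rot": TCP orientation; "force": force on the tool from outside, world axes, zero at the start; "moment": the same for the moment, N m; "width": finger opening in m; "gripper_force": force on a finger pad.
Only numpy, scipy, OpenCV 4.12 (cv2) and the standard library are available. Lean on these libraries where they do the work, as an engineer would, in place of code of your own. Each camera call takes 0.05 s, during which the arm holds its last target. There are 200 camera calls.

### The job

Lock the bench fume damper: push the upright peg of the red disc round until the disc's slot lines up with the brass bar, then push the bar by its upright tab through the disc and under the bridge until its tip is home against the grey damper box. Only push with the fingers: do not grip or lift the bar or the disc, do not ram them, and leave everything else on the bench where it stands.

Things in the scene. Friction and masses are not known exactly. Their poses are not given: they have to be found in the camera images.
- damper_lock: The damper lock, fixed on the bench: aluminium base plate 420 x 100 x 12 mm. Origin: under the plate, on the disc's vertical axis, at bench height; x along the bar's push direction (towards the grey damper box and blue duct stub), y to the left of that, z up. All mm below are in this frame.
- channel (a point): The open U channel that holds the bar, x -200 to -43: this point is the middle of its floor (z 18). 13 wide between its side rails, 31 over them, rails to z 26.
- keeper (a point): Mouth of the keeper beyond the disc, at floor level: x 45 to 75, side walls to z 34, 16 wide inside, 32 outside, a small bridge across at x 52 to 60 with its top at z 38.
- box_face (a point): Front of the grey damper box at x 75, the bar's end stop. The box is 100 wide, top at z 62; on it the blue duct stub, flange 104 dia, centred at x 157, reaches z 117.
- lock_disc (a joint): Angle (rad) of the red slotted disc about its vertical axis, growing counter-clockwise from above. Disc 76 dia, top at z 32, a slot 16 wide right across it (floor z 17). 0: slot exactly along the bar; the bar enters within about 0.15. Starts at -1.2 to -0.5, so turn it counter-clockwise; NO stop at 0 (stops at -1.35 and 0.6). About 1 N at the peg turns it; it stays where left.
- disc_peg (a point): Centre of the top of the disc's upright steel peg: 12 dia, free from z 32 to z 60, on a red arm 62 mm from the disc's axis. With the disc at angle a it lies at 120 degrees + a from the lock's x axis.
- lock_bar: Loose brass bar, 130 mm long (x), 10 wide, 12 high with a rounded nose, about 0.2 kg. Origin: centre of its underside, x towards its nose. It lies in the channel with its nose 12 to 22 mm short of the disc; it slides with about 1 to 4 N, 125 to 135 mm to home. When home its tab stands 9 mm short of the disc's edge.
- bar_tip (a point): Foremost point of the bar's nose, at mid height. Home is 75 mm along x in the lock's frame (nose against the damper box).
- bar_tab (a point): Centre of the rear face of the bar's upright brass tab, where to push: the tab is 30 wide, 8 thick (its rear face is the bar's rear end), and stands from z 30 to z 52 mm above the bench; the point is at z 42.
- jar: white plastic jar with a black lid, 54 dia x 62 tall, stands beside the disc; loose, a bystander. Origin: centre of its underside
- firebrick: cream firebrick 114 x 64 x 58 mm, beside the bar channel; loose, a bystander. Origin: centre of its underside
- cup: small white plastic cup, 60 dia x 55 tall, near the tab end of the bar; loose, a bystander. Origin: centre of its underside
- glass_bowl: clear glass bowl, 124 dia x 55 tall; loose, a bystander. Origin: centre of its underside
- brush: brush with a handle, lying on the bench; loose, a bystander. Origin: under its middle
- wrench: steel wrench, lying on the bench; loose, a bystander. Origin: under its middle
- bench_block: steel bench block 75 x 75 x 22 mm; loose, a bystander. Origin: centre of its underside
Mind the look-alikes: they are no part of the job. Of the things shaped like the lock_bar, the brass one is meant.

How it is judged:
On the way:
1. the disc is turned until its slot lines up with the bar (within 0.2 rad), while the bar is still outside it (value of joint lock_disc between -0.2 and 0.2 rad and x of bar_tip in the frame of damper_lock below -0.03 m), for 0.2 s.
At the end, for the whole second after the job is handed in: The bar lies level through the disc's slot with its nose under the bridge, within 10 mm of the damper box and within 6 mm of the keeper's centre line, in line with the lock within 0.1 rad and at rest; the disc stands within 0.2 rad of aligned (x of bar_tip in the frame of damper_lock above 0.065 m and y of bar_tip in the frame of damper_lock between -0.006 and 0.006 m and z of bar_tip in the frame of damper_lock below 0.03 m and angle between the x axis of lock_bar and the x axis of damper_lock, either way round below 0.1 rad and value of joint lock_disc between -0.2 and 0.2 rad and linear speed of lock_bar below 0.01 m/s); the robot touches nothing.
It fails at once if the bar is lifted or tipped out of its channel (over 12 mm up or 0.25 rad of tilt) (z of lock_bar in the frame of damper_lock above 0.03 m or angle between lock_bar's own z axis and vertical above 0.25 rad).
It fails at once if the bar, disc or lock is gripped or rammed (over 35 N from the fingers) (contact force between the fingers and lock_bar above 35 N or contact force between the fingers and damper_lock above 35 N).
It fails at once if a bystander is moved by more than 30 mm (distance of any of jar, firebrick, cup, glass_bowl, brush, wrench, bench_block from where it was at the start of the episode above 0.03 m).
It also fails if it takes over 51 s, if anything falls off the work surface, if the arm or the gripper's body presses on something with over 40 N, if the wrist force passes 120 N, or if a joint passes its speed limit or range.

## Working session

There is one attempt and no reset: what is moved stays moved. The work goes in short steps, Python scripts to look and compute and a tool call to move; the robot and the scene stay as the last step left them, time stands still between calls to the robot, and variables do not carry over. Pictures are saved under pics/ and viewed, at most 10 in all, crops included, and the job is handed in when it is done.

Besides the shell and the picture viewer there is one more tool, called after "Request:" as name(argument=value, ...) on one line, values as JSON. jog_arm: Moves the arm, as the interface text tells. Its arguments: {"type":"object","properties":{"targets":{"type":"array","items":{"type":"object","properties":{"dx":{"type":"number"},"dy":{"type":"number"},"dz":{"type":"number"},"rx":{"type":"number"},"ry":{"type":"number"},"rz":{"type":"number"},"gripper":{"type":"number"}}}},"force":{"type":"number"}},"required":["targets"]}

```bash
mkdir -p pics; cat > h.py <<'E'
import numpy as np, cv2, pickle
from station import arm
def grab(n):
    f=arm.grab_frame(n); pickle.dump(f,open(f'pics/{n}.pkl','wb')); return f
def K(f): return np.array([[f['fx'],0,f['cx']],[0,f['fy'],f['cy']],[0,0,1]],float)
def ray(f,uv):
    p=cv2.undistortPoints(np.array(uv,float).reshape(-1,1,2),K(f),np.array(f['distortion'],float)).reshape(-1,2)
    V=np.array(f['view']); R=V[:3,:3]; c=-R.T@V[:3,3]
    return c,(np.c_[p,np.ones(len(p))])@R
def plane(f,uv,z):
    c,d=ray(f,uv); s=(z-c[2])/d[:,2]; return c+d*s[:,None]
def depth(f,uv):
    c,d=ray(f,uv); uv=np.array(uv,int).reshape(-1,2); return c+d*f['z_map'][uv[:,1],uv[:,0]][:,None]
E
python3 - <<'E'
from h import *
s=arm.get_state(); print({k:np.round(v,3) for k,v in s.items()})
for n in ('top','scene'):
    f=grab(n); cv2.imwrite(f'pics/{n}0.png',f['frame'][:,:,::-1]); print(n,f['fx'],np.round(-f['view'][:3,:3].T@f['view'][:3,3],3),np.round(f['view'][2,:3],2))
E
```

```text
{'t': np.float64(0.0), 'q': array([ 1.529,  0.359,  0.011, -0.   , -1.224, -0.288]), 'qd': array([ 0.   ,  0.   , -0.002,  0.   ,  0.001, -0.   ]), 'joint_efforts': array([-0.0000e+00, -5.8272e+01,  2.9304e+01,  6.9970e+00,  7.0000e-03,
       -0.0000e+00]), 'eef_pos': array([0.218, 0.638, 0.248]), 'ee_rot': array([ 3.14, -0.  , -0.33]), 'force': array([ 0.131, -0.043, -0.737]), 'moment': array([-0.008, -0.059,  0.024]), 'gripper_force': np.float64(0.0), 'width': np.float64(0.088)}
top 537.5124365977221 [0.422 0.063 1.35 ] [ 0.08 -0.02 -1.  ]
scene 406.7162644548933 [ 1.153 -0.678  0.739] [-0.54  0.61 -0.58]
```

View pics/top0.png

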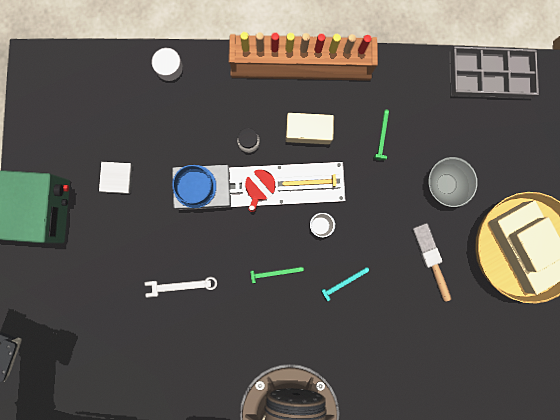

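View pics/scene0.png

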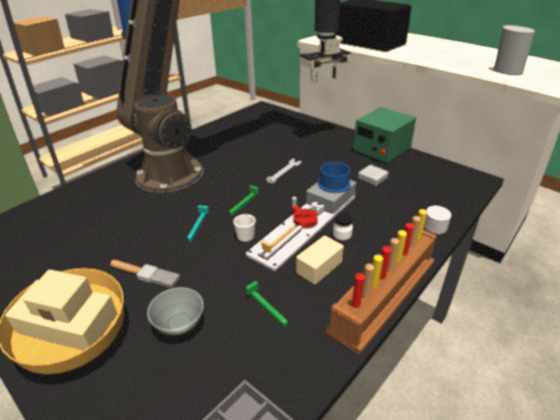

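Top view: the lock lies at about (172–345, 163–208) px, pointing to image left (+y). The disc is at (261,185), the peg arm at (253,205) and the brass bar at (283–338, 183). Bar candidates:
- brass bar in the channel at (310,183)
- green bar at (277,273)
- green bar at (382,135)
- cyan bar at (346,284)

The brass one is meant. Next I'll check it in a crop and measure.

```bash
python3 - <<'E'
from h import *
f=pickle.load(open('pics/top.pkl','rb')); g=pickle.load(open('pics/scene.pkl','rb'))
a=cv2.resize(f['frame'][120:250,165:355],None,fx=4,fy=4,interpolation=cv2.INTER_CUBIC)
cv2.imwrite('pics/c1.png',a[:,:,::-1])
b=cv2.resize(g['frame'][150:290,225:385],None,fx=4.2,fy=4.2,interpolation=cv2.INTER_CUBIC)
cv2.imwrite('pics/c2.png',b[:,:,::-1])
# plate: bright pixels in top view within roi -> min area rect
hsv=cv2.cvtColor(f['frame'],cv2.COLOR_RGB2HSV)
def mask(lo,hi,roi):
    m=cv2.inRange(hsv,lo,hi); o=np.zeros_like(m); x0,y0,x1,y1=roi; o[y0:y1,x0:x1]=m[y0:y1,x0:x1]; return o
pl=mask((0,0,60),(180,255,255),(168,155,350,215)); 
n,l,st,ct=cv2.connectedComponentsWithStats(pl); k=1+np.argmax(st[1:,4]); 
r=cv2.minAreaRect(np.argwhere(l==k)[:,::-1].astype(np.float32)); bx=cv2.boxPoints(r); print(r); print(np.round(plane(f,bx,0.012),4))
red=mask((0,150,80),(8,255,255),(230,160,290,220))|mask((172,150,80),(180,255,255),(230,160,290,220))
br=mask((15,90,80),(32,255,255),(270,165,350,200))
for nm,m,z in(('red',red,.032),('brass',br,.03)):
    p=np.argwhere(m)[:,::-1].astype(np.float32); r=cv2.minAreaRect(p); print(nm,len(p),r,np.round(plane(f,cv2.boxPoints(r),z),4).tolist())
    w=plane(f,p,z)[:,:2]; np.save(f'pics/{nm}.npy',w)
for u in [(166,64),(248,140),(310,128),(322,225),(452,183),(115,177)]: print(u,np.round(depth(f,[u]),3))
E
```

```text
((258.5, 184.5), (59.0, 181.0), 90.0)
[[ 0.6392  0.3127  0.012 ]
 [ 0.6458 -0.1432  0.012 ]
 [ 0.4967 -0.1433  0.012 ]
 [ 0.4907  0.3085  0.012 ]]
red 555 ((260.0, 190.5), (41.0, 28.0), 90.0) [[0.6011, 0.1151, 0.032], [0.602, 0.0459, 0.032], [0.5006, 0.0447, 0.032], [0.4997, 0.1134, 0.032]]
brass 264 ((309.0, 179.5), (11.0, 54.0), 90.0) [[0.5926, 0.026, 0.03], [0.5946, -0.108, 0.03], [0.5672, -0.108, 0.03], [0.5653, 0.0257, 0.03]]
(166, 64) [[0.862 0.318 0.052]]
(248, 140) [[0.67  0.11  0.062]]
(310, 128) [[ 0.704 -0.041  0.056]]
(322, 225) [[ 0.469 -0.076  0.006]]
(452, 183) [[ 0.58  -0.409  0.005]]
(115, 177) [[0.581 0.442 0.021]]
```

View pics/c1.png

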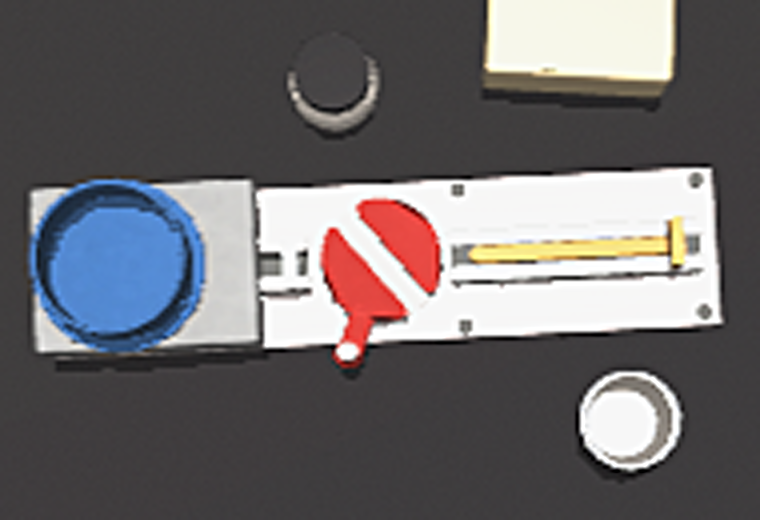

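View pics/c2.png

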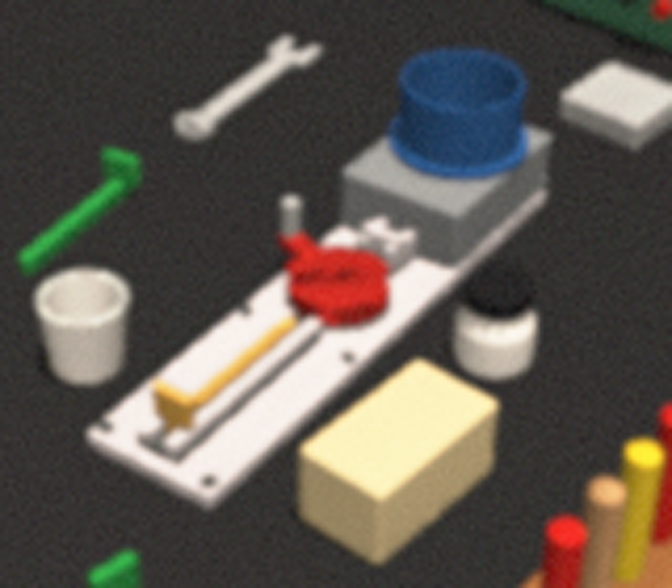

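The crops confirm it. Top crop c1 shows the red disc at (382,258), the peg top at (349,350), and the brass bar from nose (470,254) to tab (678,243). The plate's right corners are at (713,168) and (722,322). In scene crop c2 the peg top is at (290,200) and the tab top at about (175,388). The disc's slot is turned well off the bar.

```bash
cat > m.py <<'E'
from h import *
f=pickle.load(open('pics/top.pkl','rb')); g=pickle.load(open('pics/scene.pkl','rb'))
T=lambda *p: np.array(p,float)/4+[165,120]-.375
S=lambda *p: np.array(p,float)/4.2+[225,150]-.38
def tri(a,b):
    c1,d1=ray(f,[a]); c2,d2=ray(g,[b]); d1=d1[0];d2=d2[0]
    s=np.linalg.lstsq(np.c_[d1,-d2],c2-c1,rcond=None)[0]; p,q=c1+s[0]*d1,c2+s[1]*d2
    return np.round((p+q)/2,4),round(np.linalg.norm(p-q),4)
if __name__=='__main__':
    peg,e=tri(T(349,350),S(290,200)); print('peg',peg,e)
    print('tab top',tri(T(678,243),S(175,390)))
    co=plane(f,[T(713,168),T(722,322),T(257,187),T(262,350)],.012); print(np.round(co,4))
    dirs=[co[2]-co[0],co[3]-co[1]]; print([np.arctan2(d[1],d[0]) for d in dirs])
    bar=plane(f,[T(470,254),T(668,244)],.030); d=bar[0]-bar[1]; print('bar',np.round(bar,4),np.arctan2(d[1],d[0]))
    w=np.load('pics/red.npy')
    c=plane(f,[T(382,258)],.032)[0]; c0=c[:2]
    # circle fit on outer rim of red pixels (excluding peg side)
    th=np.arange(0,2*np.pi,.2); rel=w-c0; ang=np.arctan2(rel[:,1],rel[:,0])%(2*np.pi); r=np.hypot(*rel.T); P=[]
    for t in th:
        k=np.where((abs(ang-t)<.1))[0]
        if len(k): j=k[r[k].argmax()]
        else: continue
        if 32<r[j]*1e3<44: P.append(w[j])
    P=np.array(P); s=np.linalg.lstsq(np.c_[2*P,np.ones(len(P))],(P**2).sum(1),rcond=None)[0]
    print('disc',c,s[:2],np.sqrt(s[2]+s[:2]@s[:2]),len(P))
    ph=np.arctan2(d[1],d[0]); X=np.array([np.cos(ph),np.sin(ph)]); Y=np.array([-X[1],X[0]])
    for nm,p in(('peg',peg),('nose',bar[0]),('tab',bar[1]),('plate0',co[0]),('plate1',co[1])): q=p[:2]-s[:2]; print(nm,np.round([q@X,q@Y],4),np.degrees(np.arctan2(q@Y,q@X)))
E
python3 m.py
```

```text
peg [0.508  0.0987 0.0604] 0.0012
tab top (array([ 0.5776, -0.0995,  0.0502]), np.float64(0.0038))
[[ 0.6287 -0.1276  0.012 ]
 [ 0.5314 -0.1335  0.012 ]
 [ 0.6123  0.1589  0.012 ]
 [ 0.51    0.1539  0.012 ]]
[np.float64(1.6276815728308962), np.float64(1.64511163642718)]
bar [[ 0.5699  0.0254  0.03  ]
 [ 0.5779 -0.0971  0.03  ]] 1.6359322362258093
disc [0.56646633 0.07969309 0.032     ] [0.56592769 0.08031007] 0.035975478539021444 26
peg [0.0221 0.0566] 68.65524121446612
nose [-0.055  -0.0004] -179.56281684969568
tab [-0.1779 -0.0004] -179.8647683053177
plate0 [-0.2116 -0.0491] -166.94526910002426
plate1 [-0.2111  0.0484] 167.09204174288186
```

Request:
jog_arm(targets=[{"rz": -0.12}, {"rz": -0.24}, {"rz": -0.36}, {"rz": -0.48}, {"rz": -0.6, "gripper": 1}, {"rz": -0.6, "gripper": 1}, {"rz": -0.6, "gripper": 1}, {"rz": -0.6, "gripper": 1}], force=10)

```text
invalid input at $.targets[0]: expected keys dx, dy, dz, rx, ry, rz, gripper
```

Lock frame: origin (566.0, 80.3) mm, x axis at 1.636 rad. The disc angle is about -0.90 and the nose is at x≈-55. The tool must turn to yaw -1.506 (rz +1.175), with x and y along the lock's axes.

Request:
jog_arm(targets=[{"dx": 25, "dy": 22, "dz": 0, "rx": 0, "ry": 0, "rz": 0.1, "gripper": 1}, {"dx": 55, "dy": 49, "dz": 0, "rx": 0, "ry": 0, "rz": 0.2, "gripper": 1}, {"dx": 80, "dy": 71, "dz": 0, "rx": 0, "ry": 0, "rz": 0.3, "gripper": 1}, {"dx": 110, "dy": 98, "dz": 0, "rx": 0, "ry": 0, "rz": 0.4, "gripper": 1}, {"dx": 138, "dy": 123, "dz": 0, "rx": 0, "ry": 0, "rz": 0.5, "gripper": 1}, {"dx": 165, "dy": 147, "dz": 0, "rx": 0, "ry": 0, "rz": 0.6, "gripper": 1}, {"dx": 192, "dy": 171, "dz": 0, "rx": 0, "ry": 0, "rz": 0.7, "gripper": 1}, {"dx": 220, "dy": 196, "dz": 0, "rx": 0, "ry": 0, "rz": 0.8, "gripper": 1}], force=10)

```text
t: 0.77
eef_pos: [0.3636, 0.3802, 0.2484]
ee_rot: [3.141, -0.0, -1.134]
force: [0.6, 0.3, 0.2]
width: 0.0396
gripper_force: 0.0
```

```bash
cat > go.py <<'E'
import sys; from h import *
from scipy.spatial.transform import Rotation as Ro
PH=1.636; O=np.array([.566,.0803]); X=np.array([np.cos(PH),np.sin(PH)]); Y=np.array([-X[1],X[0]])
def rep(x=None,y=None,z=None):
    s=arm.get_state(); p=np.array(s['eef_pos']); q=p[:2]-O
    print('t',round(float(s['t']),2),'lock',np.round([q@X*1e3,q@Y*1e3,p[2]*1e3],1),'rpy',np.round(s['ee_rot'],3),'F',np.round(s['force'],1),'w',round(float(s['width']),3))
    if x is not None:
        t=np.r_[O+x/1e3*X+y/1e3*Y,z/1e3]; R=Ro.from_euler('xyz',s['ee_rot']); Rt=Ro.from_euler('xyz',[np.pi,0,PH-np.pi])
        print('shift mm',np.round(R.inv().apply(t-p)*1e3,1),'rotvec',np.round((R.inv()*Rt).as_rotvec(),3))
rep(*map(float,sys.argv[1:4]))
E
python3 go.py 47 57 120
```

```text
t 0.77 lock [312.4 182.4 248.4] rpy [ 3.141 -0.    -1.134] F [0.6 0.3 0.2] w 0.04
shift mm [292.8 -20.6 128.4] rotvec [ 0.    -0.     0.371]
```

Request:
jog_arm(targets=[{"dx": 39, "dy": -3, "dz": 0, "rx": 0, "ry": 0, "rz": 0.05, "gripper": 1}, {"dx": 78, "dy": -5, "dz": 0, "rx": 0, "ry": 0, "rz": 0.1, "gripper": 1}, {"dx": 117, "dy": -8, "dz": 0, "rx": 0, "ry": 0, "rz": 0.15, "gripper": 1}, {"dx": 156, "dy": -11, "dz": 0, "rx": 0, "ry": 0, "rz": 0.2, "gripper": 1}, {"dx": 195, "dy": -14, "dz": 5, "rx": 0, "ry": 0, "rz": 0.25, "gripper": 1}, {"dx": 232, "dy": -16, "dz": 20, "rx": 0, "ry": 0, "rz": 0.3, "gripper": 1}, {"dx": 266, "dy": -19, "dz": 40, "rx": 0, "ry": 0, "rz": 0.34, "gripper": 1}, {"dx": 292, "dy": -20, "dz": 60, "rx": 0, "ry": 0, "rz": 0.371, "gripper": 1}])

```text
t: 1.43
eef_pos: [0.507, 0.1242, 0.1882]
ee_rot: [-3.141, 0.001, -1.504]
force: [0.2, 1.1, -0.4]
width: 0.0003
gripper_force: 0.0
```

```bash
python3 go.py 47 57 62
```

```text
t 1.43 lock [ 47.7  56.1 188.2] rpy [-3.141e+00  1.000e-03 -1.504e+00] F [ 0.2  1.1 -0.4] w 0.0
shift mm [  0.7   1.1 126.2] rotvec [-0.001  0.001  0.002]
```

Request:
jog_arm(targets=[{"dx": 0, "dy": 1, "dz": 22, "rx": 0, "ry": 0, "rz": 0, "gripper": 1}, {"dx": 0, "dy": 1, "dz": 48, "rx": 0, "ry": 0, "rz": 0, "gripper": 1}, {"dx": 0, "dy": 1, "dz": 74, "rx": 0, "ry": 0, "rz": 0, "gripper": 1}, {"dx": 0, "dy": 1, "dz": 96, "rx": 0, "ry": 0, "rz": 0, "gripper": 1}, {"dx": 0, "dy": 1, "dz": 112, "rx": 0, "ry": 0, "rz": 0, "gripper": 1}, {"dx": 0, "dy": 1, "dz": 122, "rx": 0, "ry": 0, "rz": 0, "gripper": 1}, {"dx": 0, "dy": 1, "dz": 126, "rx": 0, "ry": 0, "rz": 0, "gripper": 1}, {"dx": 0, "dy": 1, "dz": 126, "rx": 0, "ry": 0, "rz": 0, "gripper": 1}])

```text
t: 2.1
eef_pos: [0.5047, 0.1261, 0.0619]
ee_rot: [3.14, -0.001, -1.501]
force: [-0.6, 0.2, 0.1]
width: 0.0003
gripper_force: 0.0
```

```bash
python3 go.py 47 57 62; python3 - <<'E'
from h import *
g=grab('scene'); b=cv2.resize(g['frame'][150:290,225:385],None,fx=4.2,fy=4.2,interpolation=cv2.INTER_CUBIC)
cv2.imwrite('pics/c3.png',b[:,:,::-1])
E
```

```text
t 2.1 lock [49.7 58.2 61.9] rpy [ 3.140e+00 -1.000e-03 -1.501e+00] F [-0.6  0.2  0.1] w 0.0
shift mm [ 2.7 -1.2 -0.1] rotvec [ 0.001 -0.001  0.005]
```

View pics/c3.png

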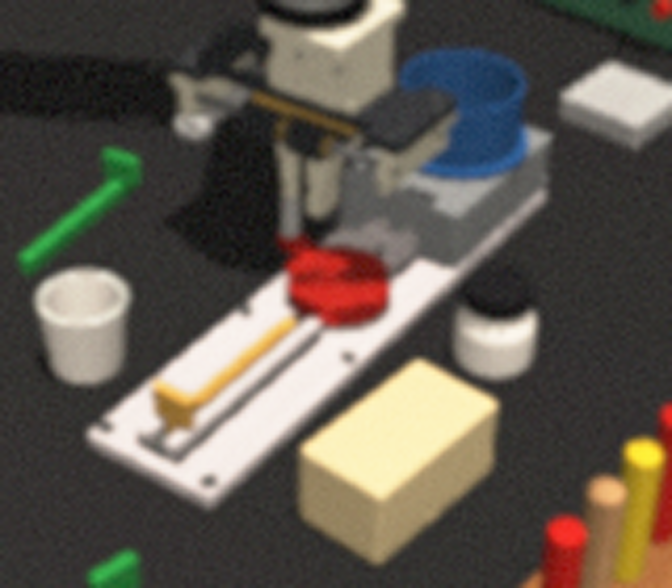

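The fingers stand on the far side of the peg (290,215) and touch nothing. Now I'll push gently along tool +x.

Request:
jog_arm(targets=[{"dx": 5, "dy": 0, "dz": 0, "rx": 0, "ry": 0, "rz": 0.005, "gripper": 1}, {"dx": 10, "dy": 0, "dz": 0, "rx": 0, "ry": 0, "rz": 0.005, "gripper": 1}, {"dx": 14, "dy": 0, "dz": 0, "rx": 0, "ry": 0, "rz": 0.005, "gripper": 1}, {"dx": 18, "dy": 0, "dz": 0, "rx": 0, "ry": 0, "rz": 0.005, "gripper": 1}, {"dx": 22, "dy": 0, "dz": 0, "rx": 0, "ry": 0, "rz": 0.005, "gripper": 1}, {"dx": 26, "dy": 0, "dz": 0, "rx": 0, "ry": 0, "rz": 0.005, "gripper": 1}, {"dx": 30, "dy": 0, "dz": 0, "rx": 0, "ry": 0, "rz": 0.005, "gripper": 1}, {"dx": 34, "dy": 0, "dz": 0, "rx": 0, "ry": 0, "rz": 0.005, "gripper": 1}])

```text
t: 2.82
eef_pos: [0.507, 0.0918, 0.0626]
ee_rot: [3.141, 0.0, -1.506]
force: [-2.5, 0.7, 0.0]
width: 0.0007
gripper_force: 0.8
```

Request:
jog_arm(targets=[{"dx": 3, "dy": 0, "dz": 0, "rx": 0, "ry": 0, "rz": 0, "gripper": 1}, {"dx": 6, "dy": 0, "dz": 0, "rx": 0, "ry": 0, "rz": 0, "gripper": 1}, {"dx": 9, "dy": 0, "dz": 0, "rx": 0, "ry": 0, "rz": 0, "gripper": 1}, {"dx": 12, "dy": 0, "dz": 0, "rx": 0, "ry": 0, "rz": 0, "gripper": 1}, {"dx": 15, "dy": 0, "dz": 0, "rx": 0, "ry": 0, "rz": 0, "gripper": 1}, {"dx": 18, "dy": 0, "dz": 0, "rx": 0, "ry": 0, "rz": 0, "gripper": 1}, {"dx": 20, "dy": 0, "dz": 0, "rx": 0, "ry": 0, "rz": 0, "gripper": 1}, {"dx": 20, "dy": 0, "dz": 0, "rx": 0, "ry": 0, "rz": 0, "gripper": 1}])

```text
t: 3.48
eef_pos: [0.5087, 0.072, 0.0626]
ee_rot: [3.142, -0.0, -1.506]
force: [-0.2, -0.4, 0.2]
width: 0.001
gripper_force: 0.0
```

```bash
python3 go.py -15.5 57 62; python3 - <<'E'
from h import *
f=grab('top'); b=np.vstack([cv2.resize(f['frame'][150:220,200:350],None,fx=5,fy=5,interpolation=cv2.INTER_CUBIC)])
cv2.imwrite('pics/c4.png',b[:,:,::-1])
g=grab('scene'); b=cv2.resize(g['frame'][150:290,225:385],None,fx=4.2,fy=4.2,interpolation=cv2.INTER_CUBIC)
cv2.imwrite('pics/c5.png',b[:,:,::-1])
E
```

```text
t 3.48 lock [-4.5 57.7 62.6] rpy [ 3.142 -0.    -1.506] F [-0.2 -0.4  0.2] w 0.001
shift mm [11.  -0.7  0.6] rotvec [ 0. -0. -0.]
```

View pics/c5.png

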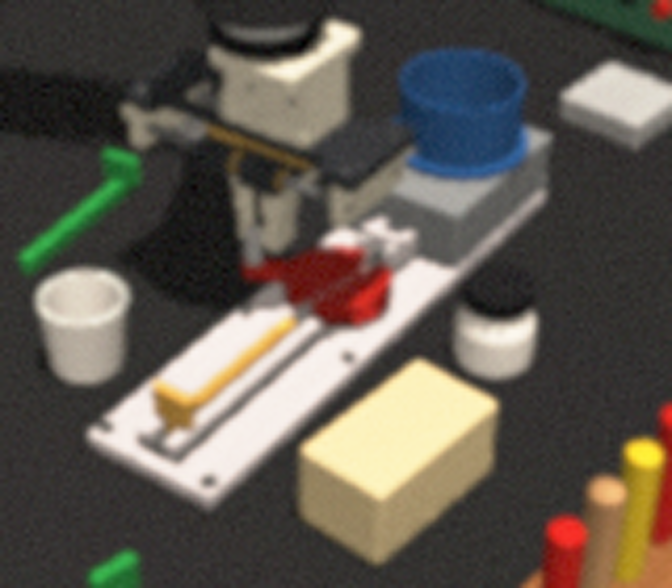

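The scene crop shows the peg at (250,245) turned most of the way round and the slot nearly in line. There are about 11 mm left.

Request:
jog_arm(targets=[{"dx": 2, "dy": 0, "dz": 0, "rx": 0, "ry": 0, "rz": 0, "gripper": 1}, {"dx": 4, "dy": 0, "dz": 0, "rx": 0, "ry": 0, "rz": 0, "gripper": 1}, {"dx": 6, "dy": 0, "dz": 0, "rx": 0, "ry": 0, "rz": 0, "gripper": 1}, {"dx": 8, "dy": 0, "dz": 0, "rx": 0, "ry": 0, "rz": 0, "gripper": 1}, {"dx": 9, "dy": 0, "dz": 0, "rx": 0, "ry": 0, "rz": 0, "gripper": 1}, {"dx": 10, "dy": 0, "dz": 0, "rx": 0, "ry": 0, "rz": 0, "gripper": 1}, {"dx": 10.5, "dy": 0, "dz": 0, "rx": 0, "ry": 0, "rz": 0, "gripper": 1}, {"dx": 10.5, "dy": 0, "dz": 0, "rx": 0, "ry": 0, "rz": 0, "gripper": 1}])

```text
t: 4.25
eef_pos: [0.5116, 0.0631, 0.0631]
ee_rot: [-3.137, 0.002, -1.505]
force: [5.9, 4.8, -4.1]
width: 0.0003
gripper_force: 3.2
```

Request:
jog_arm(targets=[{"dx": -4, "dy": 0, "dz": 0, "rx": 0, "ry": 0, "rz": 0, "gripper": 1}, {"dx": -8, "dy": 0, "dz": -10, "rx": 0, "ry": 0, "rz": 0, "gripper": 1}, {"dx": -8, "dy": 0, "dz": -35, "rx": 0, "ry": 0, "rz": 0, "gripper": 1}, {"dx": 0, "dy": 0, "dz": -70, "rx": 0, "ry": 0, "rz": 0, "gripper": 1}, {"dx": 35, "dy": -12, "dz": -70, "rx": 0, "ry": 0, "rz": 0, "gripper": 1}, {"dx": 74, "dy": -24, "dz": -70, "rx": 0, "ry": 0, "rz": 0, "gripper": 1}, {"dx": 113, "dy": -36, "dz": -70, "rx": 0, "ry": 0, "rz": 0, "gripper": 1}, {"dx": 150, "dy": -48, "dz": -70, "rx": 0, "ry": 0, "rz": 0, "gripper": 1}])

```text
t: 4.92
eef_pos: [0.5668, -0.0862, 0.1338]
ee_rot: [3.142, -0.0, -1.505]
force: [0.7, -0.0, -1.2]
width: 0.0007
gripper_force: 0.0
```

```bash
python3 go.py -205 0 130; python3 - <<'E'
from h import *
f=grab('top'); b=cv2.resize(f['frame'][150:225,215:355],None,fx=5,fy=5,interpolation=cv2.INTER_CUBIC)
g=grab('scene'); c=cv2.resize(g['frame'][180:240,250:350],None,fx=3.7,fy=3.7,interpolation=cv2.INTER_CUBIC)
o=np.zeros((600,700,3),np.uint8); o[:375]=b; o[378:378+c.shape[0],:c.shape[1]]=c
cv2.imwrite('pics/c6.png',o[:,:,::-1])
E
```

```text
t 4.92 lock [-166.2   10.   133.8] rpy [ 3.142 -0.    -1.505] F [ 0.7 -0.  -1.2] w 0.001
shift mm [ 38.8 -10.    3.8] rotvec [ 0.    -0.     0.001]
```

View pics/c6.png

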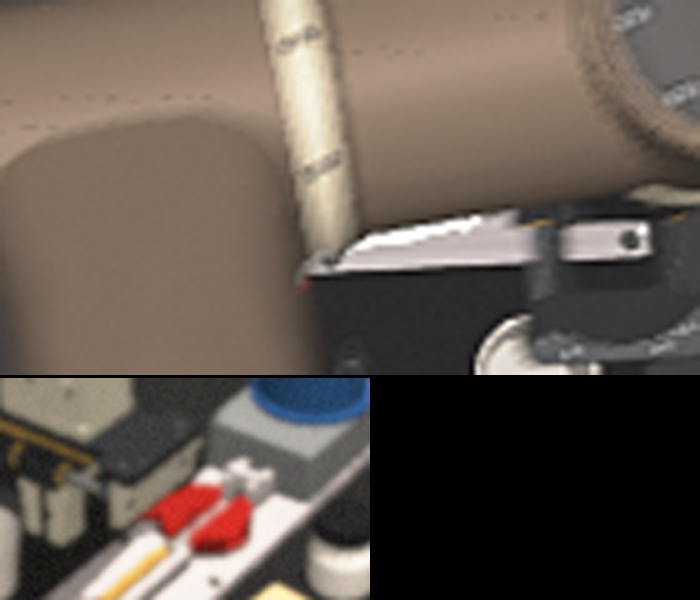

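The top view is blocked by the arm. The scene crop shows the slot (200,520) close to in line with the bar. I'll move behind the tab, then measure the peg and slot from the scene camera.

Request:
jog_arm(targets=[{"dx": 15, "dy": -4, "dz": 0, "rx": 0, "ry": 0, "rz": 0, "gripper": 1}, {"dx": 30, "dy": -8, "dz": 0, "rx": 0, "ry": 0, "rz": 0, "gripper": 1}, {"dx": 42, "dy": -10, "dz": 0, "rx": 0, "ry": 0, "rz": 0, "gripper": 1}, {"dx": 46, "dy": -10, "dz": 5, "rx": 0, "ry": 0, "rz": 0, "gripper": 1}, {"dx": 46, "dy": -10, "dz": 10, "rx": 0, "ry": 0, "rz": 0, "gripper": 1}, {"dx": 46, "dy": -10, "dz": 15, "rx": 0, "ry": 0, "rz": 0, "gripper": 1}, {"dx": 46, "dy": -10, "dz": 18, "rx": 0, "ry": 0, "rz": 0, "gripper": 1}, {"dx": 46, "dy": -10, "dz": 18, "rx": 0, "ry": 0, "rz": 0, "gripper": 1}])

```text
t: 5.68
eef_pos: [0.5792, -0.1292, 0.1135]
ee_rot: [3.14, 0.0, -1.505]
force: [-0.9, 0.6, -0.1]
width: 0.0004
gripper_force: 0.0
```

```bash
cat > sl.py <<'E'
from h import *
from go import X,Y,O
g=grab('scene'); x0,y0=250,165; im=g['frame'][y0:y0+80,x0:x0+110]
cv2.imwrite('pics/c7.png',cv2.resize(im,None,fx=7,fy=7,interpolation=cv2.INTER_CUBIC)[:,:,::-1])
hs=cv2.cvtColor(im,cv2.COLOR_RGB2HSV).astype(int); red=((hs[...,0]<8)|(hs[...,0]>172))&(hs[...,1]>130)&(hs[...,2]>60)
vs=np.argwhere(red)[:,::-1]; w=plane(g,vs+[x0,y0],.032)[:,:2]-O; L=np.c_[w@X,w@Y]*1e3; V=hs[...,2][red]
print(len(L),np.percentile(V,[10,50,90]))
# gap bounds per lock-x bin
for a in range(-35,36,7):
    k=abs(L[:,0]-a)<3.5; y=np.sort(L[k,1]); 
    if len(y)<4: continue
    d=np.diff(y); j=d.argmax(); print(a,len(y),'y',y[0].round(1),y[j].round(1),y[j+1].round(1),y[-1].round(1))
E
sed -i 's/^rep(/if __name__=="__main__": rep(/' go.py
python3 go.py -205 0 56; python3 sl.py
```

```text
t 5.68 lock [-209.9    0.5  113.5] rpy [ 3.14   0.    -1.505] F [-0.9  0.6 -0.1] w 0.0
shift mm [-4.9 -0.6 57.5] rotvec [0.002 0.    0.   ]
264 [112.9 188.5 216. ]
-35 23 y -43.9 -12.7 -0.7 9.0
-28 27 y -45.9 -12.3 -0.3 12.3
-21 28 y -47.9 -11.9 -2.2 18.0
-14 30 y -45.4 -13.9 -1.7 18.5
-7 28 y -45.1 -13.5 -0.9 19.0
0 28 y -39.8 -13.1 -2.8 24.8
7 28 y -37.2 -12.7 -2.4 30.7
14 28 y -31.9 -14.3 -1.9 31.2
21 19 y -28.8 -11.5 -1.5 18.6
28 13 y -26.1 -11.1 4.2 16.7
```

View pics/c7.png

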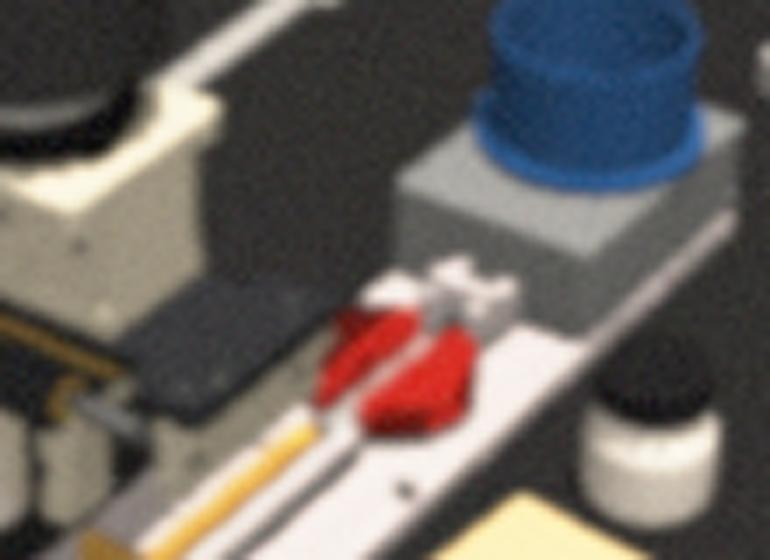

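The slot's edges run parallel to the lock axis (about -0.03 rad), so the disc is aligned. The crop shows the bar nose at (310,435), facing the slot mouth at (350,410). Next I descend behind the tab.

Request:
jog_arm(targets=[{"dx": 0, "dy": 0, "dz": 10, "rx": 0, "ry": 0, "rz": 0, "gripper": 1}, {"dx": 0, "dy": 0, "dz": 22, "rx": 0, "ry": 0, "rz": 0, "gripper": 1}, {"dx": 0, "dy": 0, "dz": 34, "rx": 0, "ry": 0, "rz": 0, "gripper": 1}, {"dx": 0, "dy": 0, "dz": 44, "rx": 0, "ry": 0, "rz": 0, "gripper": 1}, {"dx": 0, "dy": 0, "dz": 52, "rx": 0, "ry": 0, "rz": 0, "gripper": 1}, {"dx": 0, "dy": 0, "dz": 56, "rx": 0, "ry": 0, "rz": 0, "gripper": 1}, {"dx": 0, "dy": 0, "dz": 57, "rx": 0, "ry": 0, "rz": 0, "gripper": 1}, {"dx": 0, "dy": 0, "dz": 57, "rx": 0, "ry": 0, "rz": 0, "gripper": 1}])

```text
t: 6.4
eef_pos: [0.58, -0.1299, 0.0574]
ee_rot: [3.141, -0.0, -1.506]
force: [-0.8, -0.2, -0.6]
width: 0.0002
gripper_force: 0.0
```

Request:
jog_arm(targets=[{"dx": -4, "dy": 0, "dz": 0, "rx": 0, "ry": 0, "rz": 0, "gripper": 1}, {"dx": -8, "dy": 0, "dz": 0, "rx": 0, "ry": 0, "rz": 0, "gripper": 1}, {"dx": -12, "dy": 0, "dz": 0, "rx": 0, "ry": 0, "rz": 0, "gripper": 1}, {"dx": -15, "dy": 0, "dz": 0, "rx": 0, "ry": 0, "rz": 0, "gripper": 1}, {"dx": -18, "dy": 0, "dz": 0, "rx": 0, "ry": 0, "rz": 0, "gripper": 1}, {"dx": -21, "dy": 0, "dz": 0, "rx": 0, "ry": 0, "rz": 0, "gripper": 1}, {"dx": -24, "dy": 0, "dz": 0, "rx": 0, "ry": 0, "rz": 0, "gripper": 1}, {"dx": -27, "dy": 0, "dz": 0, "rx": 0, "ry": 0, "rz": 0, "gripper": 1}])

```text
t: 7.07
eef_pos: [0.5783, -0.1027, 0.0578]
ee_rot: [-3.141, -0.0, -1.506]
force: [-0.3, -1.5, 2.1]
width: 0.0001
gripper_force: 1.0
```

```bash
python3 go.py -64.5 0 56
```

```text
t 7.07 lock [-183.4   -0.4   57.8] rpy [-3.141 -0.    -1.506] F [-0.3 -1.5  2.1] w 0.0
shift mm [-118.9    0.4    1.7] rotvec [-0. -0. -0.]
```

Request:
jog_arm(targets=[{"dx": -3, "dy": 0, "dz": 0, "rx": 0, "ry": 0, "rz": 0, "gripper": 1}, {"dx": -6, "dy": 0, "dz": 0, "rx": 0, "ry": 0, "rz": 0, "gripper": 1}, {"dx": -9, "dy": 0, "dz": 0, "rx": 0, "ry": 0, "rz": 0, "gripper": 1}, {"dx": -12, "dy": 0, "dz": 0, "rx": 0, "ry": 0, "rz": 0, "gripper": 1}, {"dx": -15, "dy": 0, "dz": 0, "rx": 0, "ry": 0, "rz": 0, "gripper": 1}, {"dx": -18, "dy": 0, "dz": 0, "rx": 0, "ry": 0, "rz": 0, "gripper": 1}, {"dx": -21, "dy": 0, "dz": 0, "rx": 0, "ry": 0, "rz": 0, "gripper": 1}, {"dx": -24, "dy": 0, "dz": 0, "rx": 0, "ry": 0, "rz": 0, "gripper": 1}])

```text
t: 7.73
eef_pos: [0.5766, -0.0786, 0.0575]
ee_rot: [3.142, -0.0, -1.506]
force: [0.7, -1.6, 1.3]
width: 0.0008
gripper_force: 1.0
```

```bash
python3 go.py -64.5 0 56; python3 sl.py
```

```text
t 7.73 lock [-159.3   -0.2   57.5] rpy [ 3.142 -0.    -1.506] F [ 0.7 -1.6  1.3] w 0.001
shift mm [-94.8   0.2   1.5] rotvec [ 0. -0. -0.]
182 [ 97.1 187.  216. ]
-35 5 y -43.9 -39.3 -36.8 -34.5
-28 8 y -45.9 -34.1 -31.9 -31.9
-21 10 y -47.9 -41.0 -38.4 -28.9
-14 14 y -45.4 -23.6 23.8 23.8
-7 22 y -45.1 -18.2 19.0 34.4
0 26 y -39.8 -15.4 4.7 37.3
7 29 y -37.2 -15.0 -2.4 35.5
14 29 y -31.9 -14.3 -1.9 33.7
21 23 y -28.8 -11.5 -1.5 26.4
28 16 y -26.1 -11.1 4.2 19.7
```

View pics/c7.png

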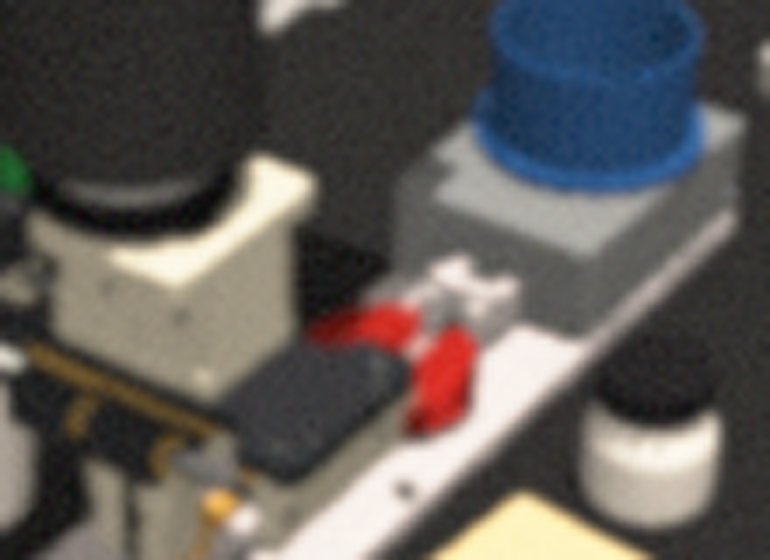

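The force stays at about 1.6 N while the nose enters the slot. The disc is unchanged, with the slot exit at (440,340). I'll keep pushing.

Request:
jog_arm(targets=[{"dx": -4, "dy": 0, "dz": 0, "rx": 0, "ry": 0, "rz": 0, "gripper": 1}, {"dx": -8, "dy": 0, "dz": 0, "rx": 0, "ry": 0, "rz": 0, "gripper": 1}, {"dx": -12, "dy": 0, "dz": 0, "rx": 0, "ry": 0, "rz": 0, "gripper": 1}, {"dx": -16, "dy": 0, "dz": 0, "rx": 0, "ry": 0, "rz": 0, "gripper": 1}, {"dx": -20, "dy": 0, "dz": 0, "rx": 0, "ry": 0, "rz": 0, "gripper": 1}, {"dx": -24, "dy": 0, "dz": 0, "rx": 0, "ry": 0, "rz": 0, "gripper": 1}, {"dx": -28, "dy": 0, "dz": 0, "rx": 0, "ry": 0, "rz": 0, "gripper": 1}, {"dx": -32, "dy": 0, "dz": 0, "rx": 0, "ry": 0, "rz": 0, "gripper": 1}])

```text
t: 8.45
eef_pos: [0.5745, -0.0466, 0.0575]
ee_rot: [3.141, 0.0, -1.506]
force: [0.1, -1.0, -0.2]
width: 0.0005
gripper_force: 0.6
```

```bash
python3 go.py -64.5 0 56
```

```text
t 8.45 lock [-127.1   -0.2   57.5] rpy [ 3.141  0.    -1.506] F [ 0.1 -1.  -0.2] w 0.001
shift mm [-62.6   0.2   1.5] rotvec [ 0.  0. -0.]
```

Request:
jog_arm(targets=[{"dx": -4, "dy": 0, "dz": 0, "rx": 0, "ry": 0, "rz": 0, "gripper": 1}, {"dx": -8, "dy": 0, "dz": 0, "rx": 0, "ry": 0, "rz": 0, "gripper": 1}, {"dx": -12, "dy": 0, "dz": 0, "rx": 0, "ry": 0, "rz": 0, "gripper": 1}, {"dx": -16, "dy": 0, "dz": 0, "rx": 0, "ry": 0, "rz": 0, "gripper": 1}, {"dx": -20, "dy": 0, "dz": 0, "rx": 0, "ry": 0, "rz": 0, "gripper": 1}, {"dx": -24, "dy": 0, "dz": 0, "rx": 0, "ry": 0, "rz": 0, "gripper": 1}, {"dx": -28, "dy": 0, "dz": 0, "rx": 0, "ry": 0, "rz": 0, "gripper": 1}, {"dx": -32, "dy": 0, "dz": 0, "rx": 0, "ry": 0, "rz": 0, "gripper": 1}])

```text
t: 9.12
eef_pos: [0.5726, -0.0148, 0.0577]
ee_rot: [-3.141, -0.0, -1.506]
force: [0.5, -2.0, 1.0]
width: 0.0005
gripper_force: 0.9
```

Request:
jog_arm(targets=[{"dx": -3, "dy": 0, "dz": 0, "rx": 0, "ry": 0, "rz": 0, "gripper": 1}, {"dx": -6, "dy": 0, "dz": 0, "rx": 0, "ry": 0, "rz": 0, "gripper": 1}, {"dx": -9, "dy": 0, "dz": 0, "rx": 0, "ry": 0, "rz": 0, "gripper": 1}, {"dx": -12, "dy": 0, "dz": 0, "rx": 0, "ry": 0, "rz": 0, "gripper": 1}, {"dx": -15, "dy": 0, "dz": 0, "rx": 0, "ry": 0, "rz": 0, "gripper": 1}, {"dx": -17, "dy": 0, "dz": 0, "rx": 0, "ry": 0, "rz": 0, "gripper": 1}, {"dx": -19, "dy": 0, "dz": 0, "rx": 0, "ry": 0, "rz": 0, "gripper": 1}, {"dx": -21, "dy": 0, "dz": 0, "rx": 0, "ry": 0, "rz": 0, "gripper": 1}])

```text
t: 9.78
eef_pos: [0.5711, 0.0061, 0.0575]
ee_rot: [3.141, 0.0, -1.506]
force: [-0.5, 0.0, 0.5]
width: 0.0007
gripper_force: 0.7
```

```bash
python3 go.py -64.5 0 56
```

```text
t 9.78 lock [-74.4  -0.2  57.5] rpy [ 3.141  0.    -1.506] F [-0.5  0.   0.5] w 0.001
shift mm [-9.9  0.2  1.5] rotvec [ 0.  0. -0.]
```

Request:
jog_arm(targets=[{"dx": -1, "dy": 0, "dz": 0, "rx": 0, "ry": 0, "rz": 0, "gripper": 1}, {"dx": -2, "dy": 0, "dz": 0, "rx": 0, "ry": 0, "rz": 0, "gripper": 1}, {"dx": -3, "dy": 0, "dz": 0, "rx": 0, "ry": 0, "rz": 0, "gripper": 1}, {"dx": -4, "dy": 0, "dz": 0, "rx": 0, "ry": 0, "rz": 0, "gripper": 1}, {"dx": -5, "dy": 0, "dz": 0, "rx": 0, "ry": 0, "rz": 0, "gripper": 1}, {"dx": -6, "dy": 0, "dz": 0, "rx": 0, "ry": 0, "rz": 0, "gripper": 1}, {"dx": -6.5, "dy": 0, "dz": 0, "rx": 0, "ry": 0, "rz": 0, "gripper": 1}, {"dx": -7, "dy": 0, "dz": 0, "rx": 0, "ry": 0, "rz": 0, "gripper": 1}])

```text
t: 10.45
eef_pos: [0.5706, 0.0129, 0.0575]
ee_rot: [3.141, 0.0, -1.506]
force: [0.0, -0.6, -0.1]
width: 0.0005
gripper_force: 0.4
```

Request:
jog_arm(targets=[{"dx": -0.3, "dy": 0, "dz": 0, "rx": 0, "ry": 0, "rz": 0, "gripper": 1}, {"dx": -0.6, "dy": 0, "dz": 0, "rx": 0, "ry": 0, "rz": 0, "gripper": 1}, {"dx": -0.9, "dy": 0, "dz": 0, "rx": 0, "ry": 0, "rz": 0, "gripper": 1}, {"dx": -1.2, "dy": 0, "dz": 0, "rx": 0, "ry": 0, "rz": 0, "gripper": 1}, {"dx": -1.4, "dy": 0, "dz": 0, "rx": 0, "ry": 0, "rz": 0, "gripper": 1}, {"dx": -1.6, "dy": 0, "dz": 0, "rx": 0, "ry": 0, "rz": 0, "gripper": 1}, {"dx": -1.8, "dy": 0, "dz": 0, "rx": 0, "ry": 0, "rz": 0, "gripper": 1}, {"dx": -2, "dy": 0, "dz": 0, "rx": 0, "ry": 0, "rz": 0, "gripper": 1}])

```text
t: 11.12
eef_pos: [0.5705, 0.0146, 0.0576]
ee_rot: [3.141, -0.0, -1.506]
force: [-1.0, -2.7, 1.0]
width: 0.0007
gripper_force: 1.5
```

```bash
python3 go.py -64.5 0 56
```

```text
t 11.12 lock [-65.8  -0.2  57.6] rpy [ 3.141 -0.    -1.506] F [-1.  -2.7  1. ] w 0.001
shift mm [-1.3  0.2  1.6] rotvec [ 0. -0. -0.]
```

Request:
jog_arm(targets=[{"dx": -0.3, "dy": 0, "dz": 0, "rx": 0, "ry": 0, "rz": 0, "gripper": 1}, {"dx": -0.6, "dy": 0, "dz": 0, "rx": 0, "ry": 0, "rz": 0, "gripper": 1}, {"dx": -0.9, "dy": 0, "dz": 0, "rx": 0, "ry": 0, "rz": 0, "gripper": 1}, {"dx": -1.2, "dy": 0, "dz": 0, "rx": 0, "ry": 0, "rz": 0, "gripper": 1}, {"dx": -1.4, "dy": 0, "dz": 0, "rx": 0, "ry": 0, "rz": 0, "gripper": 1}, {"dx": -1.6, "dy": 0, "dz": 0, "rx": 0, "ry": 0, "rz": 0, "gripper": 1}, {"dx": -1.8, "dy": 0, "dz": 0, "rx": 0, "ry": 0, "rz": 0, "gripper": 1}, {"dx": -2, "dy": 0, "dz": 0, "rx": 0, "ry": 0, "rz": 0, "gripper": 1}])

```text
t: 11.78
eef_pos: [0.57, 0.015, 0.0577]
ee_rot: [3.14, -0.002, -1.506]
force: [1.7, -11.2, 1.2]
width: 0.0005
gripper_force: 6.5
```

```bash
python3 go.py -64.5 0 56
```

```text
t 11.78 lock [-65.4   0.3  57.7] rpy [ 3.140e+00 -2.000e-03 -1.506e+00] F [  1.7 -11.2   1.2] w 0.0
shift mm [-0.9 -0.3  1.7] rotvec [ 0.001 -0.002 -0.   ]
```

The push force jumped to 11 N at the expected position (nose ≈ 74–75 mm), so the bar is home. I'll back off, rise, and take a check view.

Request:
jog_arm(targets=[{"dx": 3, "dy": 0, "dz": 0, "rx": 0, "ry": 0, "rz": 0, "gripper": 1}, {"dx": 10, "dy": 0, "dz": 0, "rx": 0, "ry": 0, "rz": 0, "gripper": 1}, {"dx": 18, "dy": 0, "dz": -5, "rx": 0, "ry": 0, "rz": 0, "gripper": 1}, {"dx": 22, "dy": 0, "dz": -30, "rx": 0, "ry": 0, "rz": 0, "gripper": 1}, {"dx": 40, "dy": 0, "dz": -65, "rx": 0, "ry": 0, "rz": 0, "gripper": 1}, {"dx": 75, "dy": 0, "dz": -90, "rx": 0, "ry": 0, "rz": 0, "gripper": 1}, {"dx": 110, "dy": 0, "dz": -100, "rx": 0, "ry": 0, "rz": 0, "gripper": 1}, {"dx": 145, "dy": 0, "dz": -105, "rx": 0, "ry": 0, "rz": 0, "gripper": 1}])

```text
t: 12.45
eef_pos: [0.5813, -0.1292, 0.1662]
ee_rot: [-3.136, -0.0, -1.504]
force: [0.7, 0.2, -0.5]
width: 0.0007
gripper_force: 0.0
```

Request:
jog_arm(targets=[{"dx": 35, "dy": 0, "dz": -5, "rx": 0, "ry": 0, "rz": 0, "gripper": 1}, {"dx": 70, "dy": 0, "dz": -10, "rx": 0, "ry": 0, "rz": 0, "gripper": 1}, {"dx": 105, "dy": 0, "dz": -15, "rx": 0, "ry": 0, "rz": 0, "gripper": 1}, {"dx": 140, "dy": 0, "dz": -20, "rx": 0, "ry": 0, "rz": 0, "gripper": 1}, {"dx": 170, "dy": 0, "dz": -20, "rx": 0, "ry": 0, "rz": 0, "gripper": 1}, {"dx": 190, "dy": 0, "dz": -20, "rx": 0, "ry": 0, "rz": 0, "gripper": 1}, {"dx": 200, "dy": 0, "dz": -20, "rx": 0, "ry": 0, "rz": 0, "gripper": 1}, {"dx": 200, "dy": 0, "dz": -20, "rx": 0, "ry": 0, "rz": 0, "gripper": 1}])

```text
t: 13.12
eef_pos: [0.5924, -0.3297, 0.1823]
ee_rot: [3.141, 0.0, -1.508]
force: [1.0, 0.2, 0.4]
width: 0.0007
gripper_force: 0.0
```

```bash
python3 go.py; python3 - <<'E'
from h import *
f=grab('top'); g=grab('scene')
b=cv2.resize(f['frame'][120:250,165:355],None,fx=3,fy=3,interpolation=cv2.INTER_CUBIC); c=cv2.resize(g['frame'][165:265,225:385],None,fx=2,fy=2,interpolation=cv2.INTER_CUBIC)
o=np.zeros((592,570,3),np.uint8); o[:390]=b; o[392:592,:320]=c
cv2.imwrite('pics/c8.png',o[:,:,::-1])
E
```

```text
t 13.12 lock [-4.108e+02  4.000e-01  1.823e+02] rpy [ 3.141  0.    -1.508] F [1.  0.2 0.4] w 0.001
```

View pics/c8.png

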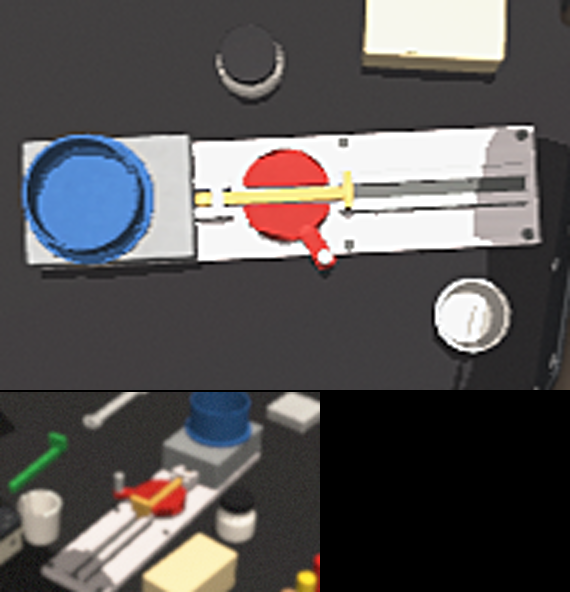

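The bar runs through the aligned disc and under the bridge to the box face at (195,198). Its tab is at (347,190), the bystanders are unmoved, and the arm is clear.

```bash
python3 -c "
from station import arm; print(arm.job_done())"
```

```text
the job is handed in; nothing more can be done
None
```

The damper is locked: the disc slot is lined up, the brass bar is home against the grey box, nothing else was moved, and I handed the job in at about 13 s (no verdict was returned).

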